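# Centre the sugar shaker on the portion scale

## Task

The little amber sugar shaker stands off-centre on the small round steel pan of the kitchen scale. Without gripping or lifting it, centre it on the pan with light taps low on its side, keeping it upright; then, with it standing free at the centre, press the green button on the scale all the way down and let it come back up. Leave everything else on the table where it is.

Things in the scene. Friction and masses are not known exactly. Their poses are not given: they have to be found in the camera images.
- shaker: Loose pear-shaped sugar shaker, amber glass, steel cap, 67 mm tall, about 0.16 kg. Origin: centre of its underside; z up its axis. Foot radius 17 mm; widest, radius 27 mm, 13 to 18 mm up; radius 13.5 mm at 46 mm; cap radius 15 mm to 58 mm, then 8 mm. A slow level push at the widest part slides it (friction about 0.6) and it stops with the push; above 25 mm, fast, or over 5 N tips or harms it.
- pan_centre (a point): Centre of the flat top of the scale's fixed round steel pan: radius 46 mm, 8 mm thick, top 65 mm above the table, 25 mm above the scale's white body; a thin blue circle of radius 34 mm is drawn round it. z up; its x and y directions mean nothing. The shaker starts upright on the pan, 16 to 26 mm off this point, in any direction.
- ok_top (a point): Centre of the top face of the green round push button (radius 13 mm, in a grey collar of radius 21 mm) on the scale's body, about 127 mm from the pan's centre on the robot's side; its top stands about 58 mm above the table when up, the collar's 52 mm. Pressed straight down.
- ok (a joint): Travel of the green button in m: 0 up, 0.005 fully down (about 4 N, on a spring; it rises by itself). It counts as pressed beyond 0.0035.
- scale: Fixed white kitchen scale, 230 x 160 mm, body top at 40 mm, carrying pan and button. Origin on the table under the pan's centre; -x points to the button's end (155 mm away; the other end is 75 mm away), z up. The button lies at (-125, -20) mm in this frame, a dark display beside it.
- salt_pot: Bystander: blue ceramic salt pot, 42 mm across, 58 mm tall, loose beside the scale, to its +y side. Origin at the centre of its underside.
- spoon: Bystander: steel spoon with a wooden handle, 140 mm long, lying loose on the table on the scale's -y side. Origin at mid-length at table height, x along it towards the bowl.
- mug: Bystander: white mug, 76 mm across, 85 mm tall, on the left. Origin at the centre of its underside.
- bowl: Bystander: white bowl, 120 mm across, 50 mm tall, on the right. Origin at the centre of its underside.
- water0: Bystander: clear water bottle with blue cap, 62 mm across, 190 mm tall, on the left. Origin at the centre of its underside.
- water1: Bystander: clear water bottle with blue cap, 62 mm across, 190 mm tall, on the left. Origin at the centre of its underside.
Mind the look-alikes: they are no part of the job. What is shaped like the shaker but red or turquoise is not meant.

How it is judged (in metres and radians):
On the way, in this order (a step that is already met when the one before it is completed fails the run):
1. the shaker stands upright and free, centred on the pan (horizontal distance between shaker and pan_centre below 0.006 m and angle between shaker's own z axis and vertical below 0.06 rad and z of shaker in the frame of pan_centre between -0.003 and 0.003 m and linear speed of shaker below 0.01 m/s and contact force between each of the fingers, the arm and shaker below 0.05 N), for 0.2 s.
2. the green button is pressed down (value of joint ok above 0.0035 m and horizontal distance between shaker and pan_centre below 0.006 m and angle between shaker's own z axis and vertical below 0.06 rad), for 0.05 s.
At the end, for the whole second after the job is handed in: The shaker stands still and upright on the pan, its axis within 6 mm of the pan's centre; the green button has been pressed (beyond 3.5 of its 5 mm) after the centring and is up again; bystanders are where they were (within 20 mm) (horizontal distance between shaker and pan_centre below 0.006 m and angle between shaker's own z axis and vertical below 0.06 rad and z of shaker in the frame of pan_centre between -0.003 and 0.003 m and linear speed of shaker below 0.01 m/s and angular speed of shaker below 0.1 rad/s and value of joint ok below 0.0012 m); the robot touches nothing.
It fails at once if the shaker is lifted more than 10 mm or falls off the pan (z of shaker in the frame of pan_centre above 0.01 m or z of shaker in the frame of pan_centre below -0.008 m).
It fails at once if the shaker is tipped by more than 0.35 rad (angle between shaker's own z axis and vertical above 0.35 rad).
It fails at once if the shaker is hit or squeezed with more than 5 N (contact force between any of the fingers, the arm and shaker above 5 N).
It fails at once if the button is pressed while the shaker is off-centre (value of joint ok above 0.0025 m and horizontal distance between shaker and pan_centre above 0.008 m).
It fails at once if a bystander is moved by more than 20 mm (distance of any of salt_pot, spoon, mug, bowl, water0, water1 from where it was at the start of the episode above 0.02 m).
It also fails if it takes over 48 s, if anything falls off the work surface, if the arm or the gripper's body presses on something with over 40 N, if the wrist force passes 120 N, or if a joint passes its speed limit or range.

## Robot

A 6-joint arm with a two-finger parallel gripper is mounted at the origin on the work surface. World frame = base frame: x ahead of the robot, y to its left, z up, the work surface at z = 0. Lengths are in mm, angles in rad, forces in N, time in s.
With the tool pointing down it reaches from about 150 to 775 mm from the base axis. Payload 6.1 kg.
Tool frame: the origin (TCP) lies midway between the tips of the shut fingers; the grasp point (between the pads) lies 19 mm behind it; z points along the fingers, x is the direction in which the jaws open and shut, and the axes are right-handed (so a half turn about z gives the same grasp; the last joint's range is limited). The gripper opens to 85 mm and grips with 20 to 120 N. Pads are 22 mm wide; open, the fingers measure 114 mm over their backs; the gripper's body (76 mm by 85 mm) begins 54 mm behind the grasp point. The pads swing forward as they close: fully open they stand 13 mm farther back than shut.
Start: joints at [-1.138, 0.126, -0.04, 1.405, 0, 1.571], TCP at [220.184, -476.579, 231.295] pointing down, gripper open.
Joint ranges: [-2.72, 2.72], [-0.95, 1.95], [-1.27, 1.35], [-1.78, 2.02], [-1.46, 1.47], [-3.14, 3.14]. Speed limits (rad/s): [2.39, 2.39, 3.01, 3.14, 3.14, 3.14].

## Interface

Orientations are given as a unit quaternion [x, y, z, w].
In Python, from bench import r, eyes, sensors gives the robot as it stands. The module is installed in compiled form; this text tells all that it offers. Calls block until the motion is done:
- r.move_pose(position, orientation): joint-space move of the TCP to a pose.
- r.move_linear(position, max_speed=150, rot=None, f_stop=None): straight line of the TCP; rot=None keeps the orientation; max_speed is the mean speed in mm/s. With f_stop (N) it stops when the force on the tool has changed by that much, and returns True; else False.
- r.set_joints(angles): joint-space move.
- r.release() and r.clamp(): open the fingers fully, or close them until they stop; the grip force is fixed at half the most.
- r.hold(seconds).
- r.ik(position, orientation): joint angles nearest the present ones, or None.
- eyes.capture(name): name is "scene" or "top" or "wrist"; returns a dict with "img" (420x560x3 uint8, red, green, blue), "K" (3x3 intrinsics, pixels), "k1" (the pictures are not rectified: a ray, as slopes to the right and down, at radius r is drawn at 1 + k1 r^2 times it, then the intrinsics apply), "rvec" (rotation vector, rad) and "tvec" (3), from world to camera coordinates, as OpenCV has them; the wrist camera has in their place "T_tool_cam" (4x4, takes a point from camera to tool coordinates, whose origin is the TCP and whose axes are the tool frame's). Camera axes: x right, y down, z forward; pixel columns grow to the right and rows downward; lengths in mm; the calibration is good to about 2 mm. A picture is of the moment at which its call begins: read the wrist's pose just before it. There is no depth.
A pose or a line that the arm cannot do raises r.Unreachable and nothing moves.
- r.sign_off(): hands the job in, once; it reports no verdict.
Trained networks look in the newest picture that a camera, given by its name, has taken for a name from the list of things; names that differ only in an ending like _2 or _b are one class to them, and where a whole thing is asked for, a point or a joint stands for the part that bears it (a point fixed in the world has none). Each returns a list of dicts, best first, with "conf" (0 to 1); they miss things now and then, are a little off and sometimes report something else, mostly with a low value. They report only what shows in the picture. A call takes as long as a camera call. They do not tell look-alikes from the thing itself.
- eyes.find_in(camera, target): "at" ([row, column] in pixels, amid what is visible of it).
Readings, each from a call of its own:
- sensors.current_clock(): time.
- sensors.current_joint_pos(): joint angles.
- sensors.current_dq(): joint speeds.
- sensors.current_joint_torque(): joint torques, N m.
- sensors.current_ee_pos(): TCP position.
- sensors.current_tool_rot(): TCP orientation.
- sensors.current_ft_force(): force on the tool from outside, world axes, zero at the start.
- sensors.current_moment(): the same for the moment, N m.
- sensors.current_opening(): opening from 0.0 (shut) to 1.0 (fully open).
Only numpy, scipy, OpenCV 4.12 (cv2) and the standard library are available. Lean on these libraries where they do the work, as an engineer would, in place of code of your own. Each camera call takes 0.05 s, during which the arm holds its last target. There are 200 camera calls.

## Working session

There is one attempt and no reset: what is moved stays moved. The work goes in short steps, each a Python script; the robot and the scene stay as the last script left them, time stands still between calls to the robot, and variables do not carry over. Pictures are saved under pics/ and viewed, about 8 in all and at most 12, crops included, and the job is handed in when it is done.

```bash
mkdir -p pics; cat > h.py <<'E'
import numpy as np, cv2
from bench import r, eyes, sensors
def ray(c,px):
    # px [row,col] -> cam ray
    K=np.array(c["K"]);k=c["k1"]
    d=np.array([(px[1]-K[0,2])/K[0,0],(px[0]-K[1,2])/K[1,1]])
    u=d.copy()
    for _ in range(20): u=d/(1+k*(u@u))
    return np.array([u[0],u[1],1.])
def ext(c):
    R=cv2.Rodrigues(np.array(c["rvec"],float))[0];t=np.array(c["tvec"],float).ravel()
    return R,t
def toplane(c,px,z):
    R,t=ext(c);o=-R.T@t;d=R.T@ray(c,px)
    return o+d*(z-o[2])/d[2]
def proj(c,P):
    R,t=ext(c);p=R@np.array(P,float)+t;u=p[:2]/p[2];u=u*(1+c["k1"]*(u@u))
    K=np.array(c["K"]);return np.array([K[1,1]*u[1]+K[1,2],K[0,0]*u[0]+K[0,2]])
def save(n,im): cv2.imwrite("pics/"+n,cv2.cvtColor(im,cv2.COLOR_RGB2BGR))
E
python3 - <<'E'
from h import *
ims=[]
for n in("scene","top"):
    c=eyes.capture(n);ims.append(c["img"]);save(n+"_raw.png",c["img"])
    R,t=ext(c);print(n,-R.T@t,R[2],np.array(c["K"])[0,0],c["k1"])
    for o in("shaker","scale","ok_top","salt_pot","spoon"):
        print(o,[(np.round(d["at"]),round(d["conf"],2),np.round(toplane(c,d["at"],{"shaker":95,"ok_top":58,"scale":40}.get(o,20)))) for d in eyes.find_in(n,o)])
save("a.png",cv2.resize(np.vstack(ims),(800,1200))[:600]); save("b.png",cv2.resize(ims[1],(800,600)))
print(sensors.current_clock(),sensors.current_tool_rot())
E
```

```text
scene [1272.83224149 -171.67481503 1027.76229386] [-0.62139346  0.15506324 -0.76800102] 448.7383557369223 -0.09637188605807984
shaker [(array([238., 298.]), 0.75, array([596.,  34.,  95.])), (array([260., 310.]), 0.7, array([669.,  45.,  95.])), (array([216., 297.]), 0.64, array([524.,  50.,  95.])), (array([294., 210.]), 0.6, array([ 710., -211.,   95.])), (array([238., 365.]), 0.57, array([637., 204.,  95.]))]
scale [(array([262., 308.]), 0.62, array([638.,  53.,  40.])), (array([220., 432.]), 0.47, array([584., 439.,  40.]))]
ok_top [(array([215., 296.]), 0.58, array([490.,  58.,  58.]))]
salt_pot [(array([274., 357.]), 0.59, array([696., 174.,  20.]))]
spoon [(array([265., 243.]), 0.73, array([ 597., -117.,   20.]))]
top [ 329.38267966    7.11442181 1175.50292778] [ 0.16415951 -0.01712211 -0.9862852 ] 475.91584212809994 0.030453489156996374
shaker [(array([186., 271.]), 0.95, array([576.,  30.,  95.])), (array([163., 368.]), 0.93, array([ 634., -198.,   95.])), (array([190., 189.]), 0.85, array([563., 219.,  95.]))]
scale [(array([205., 262.]), 0.76, array([540.,  52.,  40.]))]
ok_top []
salt_pot [(array([143., 226.]), 0.81, array([699., 146.,  20.]))]
spoon [(array([192., 329.]), 0.79, array([ 578., -113.,   20.])), (array([144., 221.]), 0.73, array([698., 158.,  20.])), (array([205., 260.]), 0.2, array([543.,  58.,  20.]))]
0.6 [ 8.42449659e-01 -5.38775066e-01  2.64920041e-05  3.12418134e-06]
```

View pics/b.png

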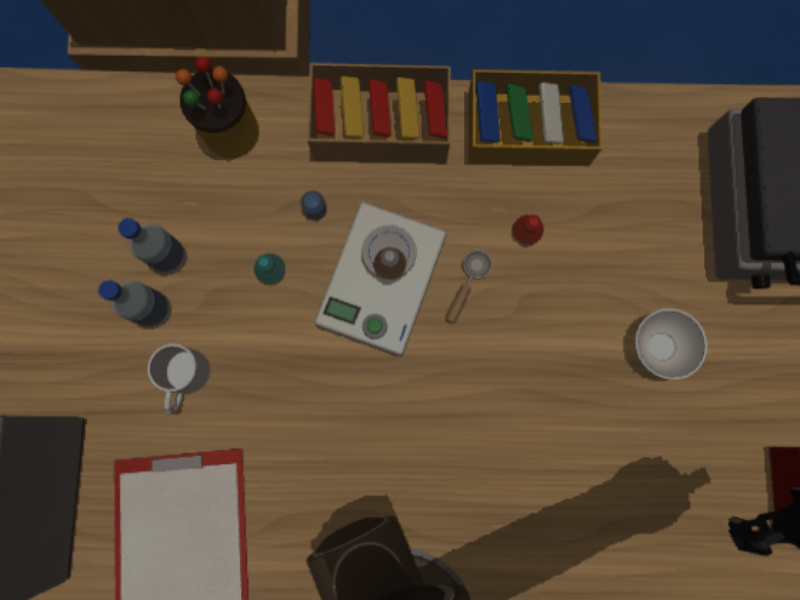

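View pics/a.png

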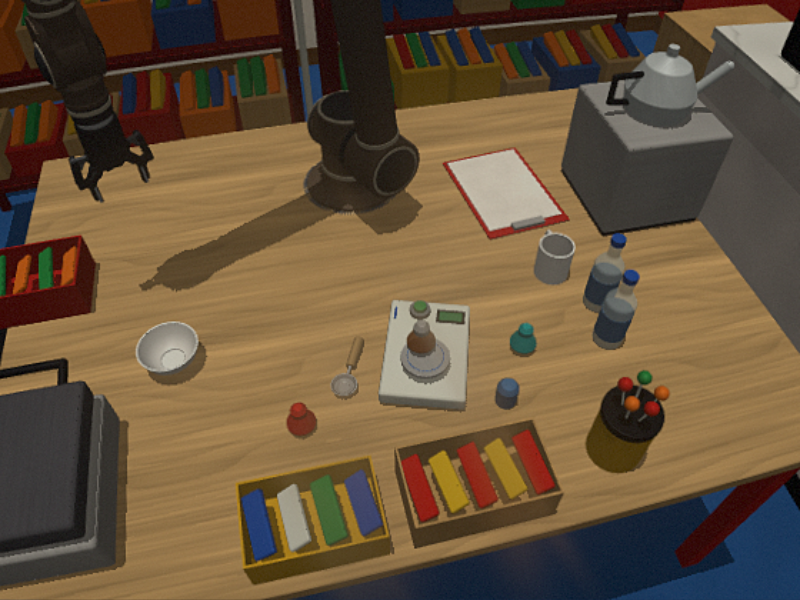

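The amber shaker stands on the scale pan at (389,262) in the enlarged top picture, with the pan centre near (389,252). The red one (528,229) and the turquoise one (269,268) stand on the bare table and are look-alikes. Next is the wrist close-up.

```bash
cat >> h.py <<'E'
from scipy.spatial.transform import Rotation as Ro
def q(yaw): # tool down, tool x at yaw
    return list((Ro.from_euler('z',yaw)*Ro.from_euler('x',np.pi)).as_quat())
def wrist():
    p=np.array(sensors.current_ee_pos());Rt=Ro.from_quat(sensors.current_tool_rot()).as_matrix()
    c=dict(eyes.capture("wrist"));T=np.array(c["T_tool_cam"])
    Rwc=Rt@T[:3,:3];o=p+Rt@T[:3,3]
    c["rvec"]=cv2.Rodrigues(Rwc.T)[0];c["tvec"]=-Rwc.T@o
    return c
E
python3 - <<'E'
from h import *
r.move_pose([500,40,260],q(0.08)); r.clamp()
c=wrist();print(np.round(c["T_tool_cam"],3),np.array(c["K"])[0,0],c["k1"],sensors.current_clock())
for o,z in(("shaker",95),("scale",40),("ok_top",58)):
    print(o,[(np.round(d["at"]),round(d["conf"],2),np.round(toplane(c,d["at"],z))) for d in eyes.find_in("wrist",o)])
save("w0.png",c["img"])
import pickle;pickle.dump(c,open("w0.pkl","wb"))
E
```

```text
[[ 1.00000e+00 -0.00000e+00 -1.00000e-03  1.98000e-01]
 [ 1.00000e-03  9.59000e-01  2.85000e-01 -7.30160e+01]
 [ 1.00000e-03 -2.85000e-01  9.59000e-01 -1.43684e+02]
 [ 0.00000e+00  0.00000e+00  0.00000e+00  1.00000e+00]] 294.4757960226247 0.010869994627544694 3.525
shaker [(array([204., 351.]), 0.92, array([581.,  31.,  95.])), (array([ 17., 365.]), 0.83, array([566., 208.,  95.])), (array([341., 374.]), 0.73, array([ 635., -144.,   95.])), (array([282., 332.]), 0.72, array([573., -66.,  95.]))]
scale [(array([163., 316.]), 0.84, array([545.,  66.,  40.]))]
ok_top [(array([173., 264.]), 0.89, array([482.,  51.,  58.])), (array([204., 352.]), 0.5, array([591.,  22.,  58.]))]
```

View pics/w0.png

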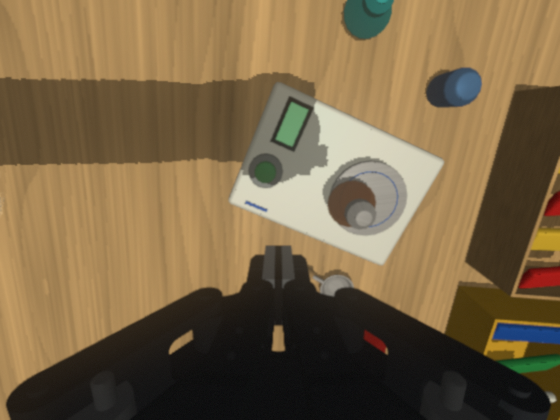

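The wrist view shows the amber shaker at (204,351) on the pan, whose blue circle is centred near (198,370). The green button is at (172,265). I'll fit the pan circle and the shaker silhouette numerically.

```bash
cat >> h.py <<'E'
from scipy.optimize import least_squares, minimize
A=np.linspace(0,2*np.pi,90,endpoint=False)
def ring(x,y,z,rad): return np.c_[x+rad*np.cos(A),y+rad*np.sin(A),np.full(A.size,z)]
PROF=[(0,17),(6,24),(13,27),(18,27),(25,25),(35,19),(46,13.5)]
def hull(c,x,y):
    m=np.zeros((420,560),np.uint8)
    rs=[np.array([proj(c,P)[::-1] for P in ring(x,y,65+z,q_)]) for z,q_ in PROF]
    for a,b in zip(rs,rs[1:]):
        cv2.fillConvexPoly(m,np.round(cv2.convexHull(np.vstack([a,b]).astype(np.float32))*16).astype(np.int32),1,shift=4)
    # cap in front
    cap=np.array([proj(c,P)[::-1] for z,q_ in((46,15),(58,15)) for P in ring(x,y,65+z,q_)])
    top=np.array([proj(c,P)[::-1] for z,q_ in((58,8),(67,8)) for P in ring(x,y,65+z,q_)])
    for h in(cap,top): cv2.fillConvexPoly(m,np.round(cv2.convexHull(h.astype(np.float32))*16).astype(np.int32),0,shift=4)
    return m
def measure(c,pan0,sh0,name=None):
    im=c["img"].astype(int);R_,G,B=im[...,0],im[...,1],im[...,2]
    yy,xx=np.mgrid[:420,:560]; pc=proj(c,[*pan0,65]); rr=np.linalg.norm(proj(c,[pan0[0]+60,pan0[1],65])-pc)
    near=np.hypot(yy-pc[0],xx-pc[1])<rr
    blue=near&(B-R_>18)&(B-G>8)
    P=np.array([toplane(c,p,65) for p in np.argwhere(blue)])[:,:2]
    d=np.hypot(*(P-pan0).T); P=P[(d>24)&(d<44)]
    f=least_squares(lambda v:np.hypot(*(P-v).T)-34,pan0,loss="soft_l1",f_scale=1.)
    amber=(near&(R_-B>25)&(R_<150)).astype(np.uint8)
    amber=cv2.morphologyEx(amber,cv2.MORPH_OPEN,np.ones((3,3)))
    n,l,s,_=cv2.connectedComponentsWithStats(amber)
    amber=(l==1+np.argmax(s[1:,4])).astype(np.uint8)
    cost=lambda v:float((cv2.GaussianBlur(hull(c,*v)*1.,(5,5),0)-cv2.GaussianBlur(amber*1.,(5,5),0)).__abs__().sum())
    g=minimize(cost,sh0,method="Nelder-Mead",options=dict(initial_simplex=[sh0,[sh0[0]+8,sh0[1]],[sh0[0],sh0[1]+8]],xatol=.1))
    if name:
        o=c["img"].copy()
        for rad in(34,46):
            for p in ring(*f.x,65,rad): i,j=np.round(proj(c,p)).astype(int); o[i,j]=(255,0,0)
        cs,_=cv2.findContours(hull(c,*g.x),0,2);cv2.drawContours(o,cs,-1,(0,255,0),1)
        cs,_=cv2.findContours(amber,0,2);cv2.drawContours(o,cs,-1,(255,0,255),1)
        a,b=np.round(pc).astype(int);k=o[max(0,a-75):a+75,max(0,b-100):b+100];save(name,cv2.resize(k,None,fx=4,fy=4,interpolation=0))
    print("pan",f.x.round(1),len(P),"rms",np.sqrt(np.mean(f.fun**2)).round(2),"shaker",g.x.round(1),"cost",round(g.fun),int(amber.sum()),"off",(g.x-f.x).round(1),np.hypot(*(g.x-f.x)).round(1))
    return f.x,g.x
E
python3 - <<'E'
from h import *
import pickle;c=pickle.load(open("w0.pkl","rb"))
p=toplane(c,[198,368],65)[:2];s=toplane(c,[203,350],80)[:2]
print(p,s,toplane(c,[172,265],58))
measure(c,p,s,"m0.png")
for k in([82,275],[160,444],[264,384],[202,230]):print(toplane(c,k,40).round())
E
```

```text
[607.75597929  32.0086811 ] [583.27954588  28.12405034] [483.50719814  52.1553792   58.        ]
pan [608.3  30. ] 53 rms 0.27 shaker [585.3  26.6] cost 86 1102 off [-23.   -3.4] 23.3
[487. 153.  40.]
[701.  81.  40.]
[653. -64.  40.]
[441.   7.  40.]
```

View pics/m0.png

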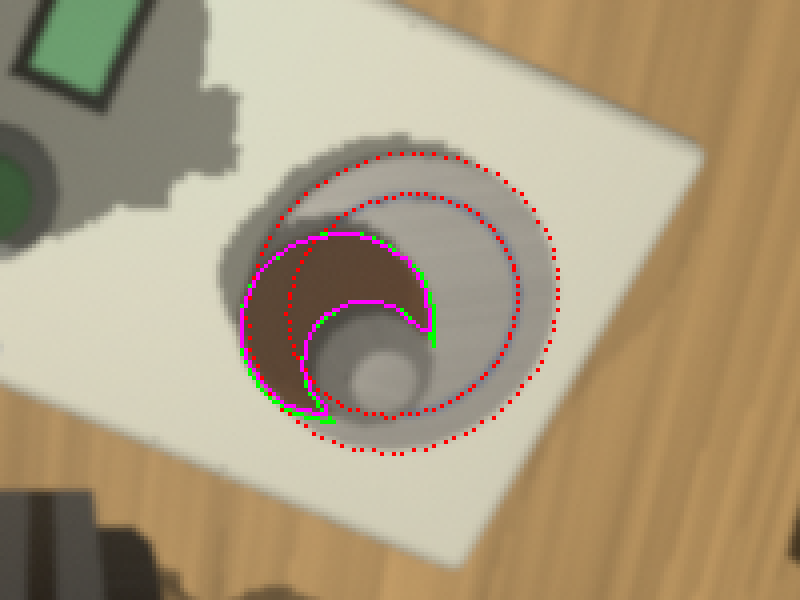

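The overlay matches both outlines. The pan is at (608.3, 30.0) and the shaker is 23.3 mm off, towards the robot. The button comes out 127 mm from the pan centre, as specified. The push goes along yaw 0.147, with the shut fingers' side face as pusher and the camera ahead of it.

```bash
cat > push1.py <<'E'
from h import *
pan=np.array([608.3,30.]);sh=np.array([585.3,26.6]);d=pan-sh;th=np.arctan2(d[1],d[0]);u=np.array([np.cos(th),np.sin(th)])
Q=q(th-np.pi/2)
P=lambda k,z:[*(pan-u*k),z]
L=np.hypot(*d)
r.move_pose(P(L+66,190),Q)
c=wrist();pan,sh=measure(c,pan,sh,"m1.png")
d=pan-sh;L=np.hypot(*d);th=np.arctan2(d[1],d[0]);u=d/L;Q=q(th-np.pi/2)
r.move_linear(P(L+64,74),120,rot=Q)
print(sensors.current_clock(),sensors.current_ft_force())
r.move_linear(P(L+44,74),30)
print("stop?",r.move_linear(P(38+8,74),12,f_stop=3),sensors.current_ee_pos(),sensors.current_ft_force(),sensors.current_clock())
c=wrist();measure(c,pan,pan-u*8,"m2.png");save("w2.png",c["img"])
E
python3 push1.py
```

```text
pan [608.1  30.2] 247 rms 0.35 shaker [584.4  27.7] cost 240 1922 off [-23.7  -2.5] 23.9
6.15 [ 0.60079385 -0.09489653 -0.00952685]
stop? False [562.34141448  25.43300091  74.00117546] [-0.70109395  0.28427483  1.61727827] 8.9417
pan [608.1  30.3] 640 rms 0.36 shaker [599.1  30.8] cost 241 5104 off [-9.1  0.4] 9.1
```

View pics/m2.png

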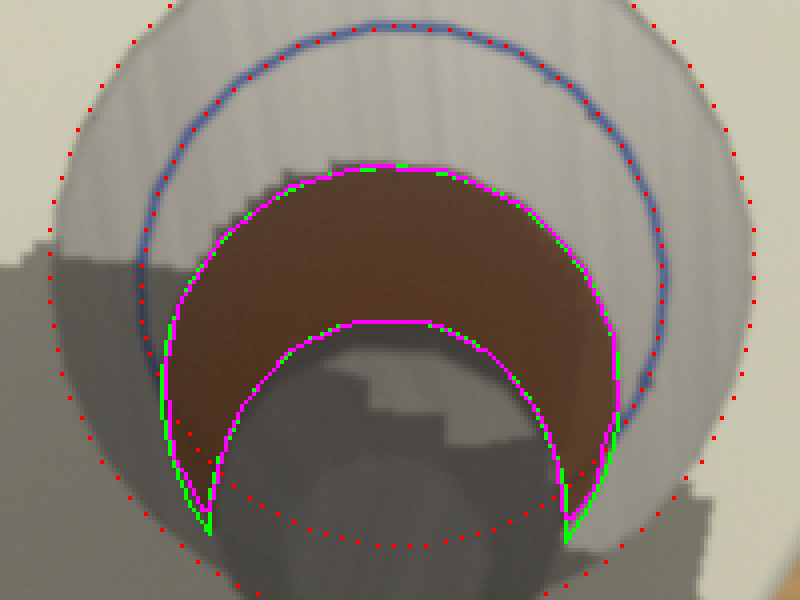

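The overlay follows the shaker, now 9.1 mm short and still upright. I'll finish the push, retract and measure.

```bash
python3 - <<'E'
from h import *
e=np.array(sensors.current_ee_pos());u=Ro.from_quat(sensors.current_tool_rot()).as_matrix()[:,1]*-1
print("stop?",r.move_linear(list(e+[9.1,-0.4,0]),10,f_stop=3),sensors.current_ft_force())
e=np.array(sensors.current_ee_pos())
r.move_linear(list(e-u*25),40)
pan=np.array([608.1,30.3])
c=wrist();measure(c,pan,pan,"m3.png");print(u,e,sensors.current_clock())
e=np.array(sensors.current_ee_pos());r.move_linear([e[0]-10,e[1],170],120)
c=wrist();measure(c,pan,pan,"m4.png");print(sensors.current_ft_force(),sensors.current_clock())
for d in eyes.find_in("wrist","ok_top"):print(d["at"],d["conf"],toplane(c,d["at"],58))
E
```

```text
stop? False [-1.21523864  0.35162451  0.53736777]
pan [608.2  30.4] 1015 rms 0.36 shaker [608.5  32.3] cost 535 4591 off [0.3 1.9] 1.9
[9.94481288e-01 1.04914093e-01 1.44007057e-05] [571.53978144  25.04642067  74.01498235] 10.875
pan [608.2  30.3] 358 rms 0.36 shaker [608.7  32.4] cost 285 2296 off [0.5 2.1] 2.1
[ 0.1791702   0.00184421 -1.03608497] 11.875
[252.8, 241.2] 0.68 [484.32312043  52.58628672  58.        ]
```

View pics/m4.png

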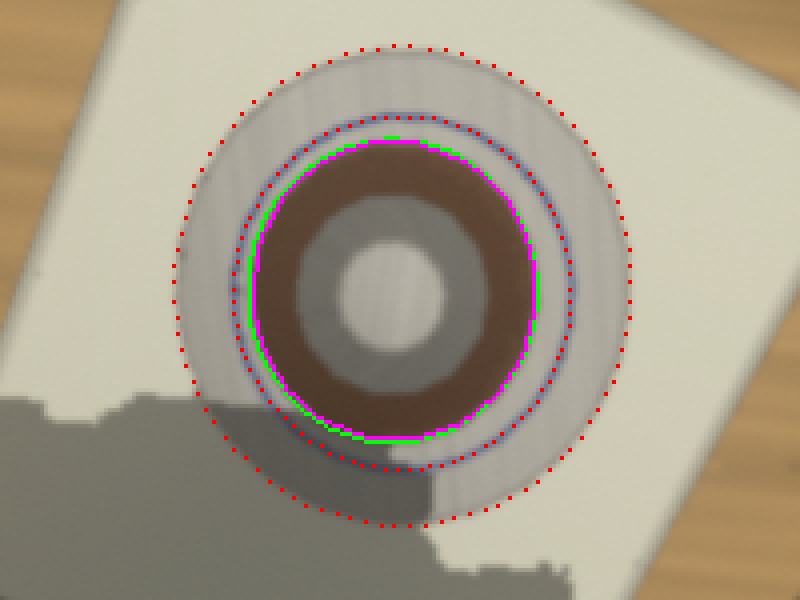

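The shaker stands free on the pan, 2.1 mm from the centre by two agreeing measurements, and circular from above, so it is upright. Now the button, at (484, 52.4).

```bash
python3 - <<'E'
from h import *
x,y=484,52.4
r.move_linear([x,y,110],100); r.move_linear([x,y,64],60); r.hold(.2)
f0=np.array(sensors.current_ft_force())
print("stop?",r.move_linear([x,y,50.5],12,f_stop=8),sensors.current_ee_pos(),np.array(sensors.current_ft_force())-f0)
r.hold(.2);print(sensors.current_ee_pos(),np.array(sensors.current_ft_force())-f0)
r.move_linear([x,y,90],40); r.move_linear([x+20,y-25,170],120)
pan=np.array([608.2,30.3]);c=wrist();measure(c,pan,pan);save("w5.png",c["img"]);print(sensors.current_ft_force(),sensors.current_clock())
E
```

```text
Traceback (most recent call last):
bench.Unreachable: the arm cannot follow that straight line within its joint ranges
```

```bash
python3 - <<'E'
from h import *
x,y=484,52.4
print(np.round(sensors.current_joint_pos(),2),sensors.current_ee_pos())
Q=q(0.1);print(np.round(r.ik([x,y,130],Q),2))
r.move_pose([x,y,130],Q); r.move_linear([x,y,64],80); r.hold(.2)
f0=np.array(sensors.current_ft_force())
print("stop?",r.move_linear([x,y,50.5],12,f_stop=8),sensors.current_ee_pos(),np.array(sensors.current_ft_force())-f0)
r.hold(.2);print(sensors.current_ee_pos(),np.array(sensors.current_ft_force())-f0)
r.move_linear([x,y,90],40); r.move_linear([x,y,200],120)
pan=np.array([608.2,30.3]);c=wrist();save("w5.png",c["img"]);print(sensors.current_ft_force(),sensors.current_clock());measure(c,pan,pan)
E
```

```text
[ 0.04  0.16 -0.14  1.28 -0.    3.08] [536.40653744  22.39406128 168.93153928]
[ 0.11  0.07 -0.32  1.18  0.    1.58]
stop? True [484.09567212  52.41208985  56.00043074] [ 0.04969686 -0.81321986  6.28837239]
[484.13139189  52.4023902   56.0267246 ] [-0.39588026 -0.52107843  6.31648024]
[ 0.3436273  -0.2865591   0.07476693] 17.5167
pan [608.6  29.8] 151 rms 0.38 shaker [610.4  30.5] cost 157 1839 off [1.7 0.7] 1.9
```

View pics/w5.png

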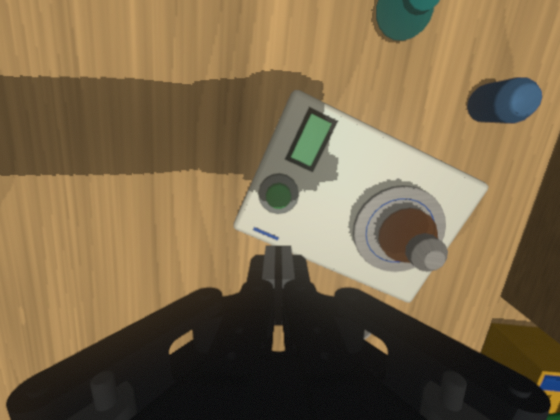

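The shaker is still centred at 1.9 mm. The press stopped at z=56 with 6.3 N, which may not be the full travel, so I'll press again and log force against depth.

```bash
python3 - <<'E'
from h import *
x,y=484,52.4
r.move_linear([x,y,66],120); r.hold(.2)
f0=np.array(sensors.current_ft_force())
for z in np.arange(63,49.5,-1):
    s=r.move_linear([x,y,z],10,f_stop=12); f=np.array(sensors.current_ft_force())-f0
    print(z,s,round(sensors.current_ee_pos()[2],2),f.round(2))
    if f[2]>14:break
r.hold(.2)
c0=eyes.capture("scene");a=proj(c0,[x,y,58]).astype(int);
save("s6.png",cv2.resize(c0["img"][a[0]-45:a[0]+45,a[1]-60:a[1]+60],None,fx=6,fy=6))
r.move_linear([x,y,90],40)
print(sensors.current_clock())
E
```

```text
63.0 False 62.85 [-0.17  0.4   0.12]
62.0 False 61.93 [-0.62  0.58 -1.01]
61.0 False 61.1 [0.11 0.12 0.41]
60.0 False 60.1 [-0.3   0.56  1.46]
59.0 False 59.07 [-0.8   0.57  3.19]
58.0 False 58.09 [ 0.66 -0.53  3.05]
57.0 False 57.06 [1.32 0.48 3.07]
56.0 False 56.09 [ 0.03 -0.15  3.27]
55.0 False 55.9 [-2.97 -0.   10.65]
54.0 False 55.74 [-4.29 -0.21 17.59]
22.9833
```

View pics/s6.png

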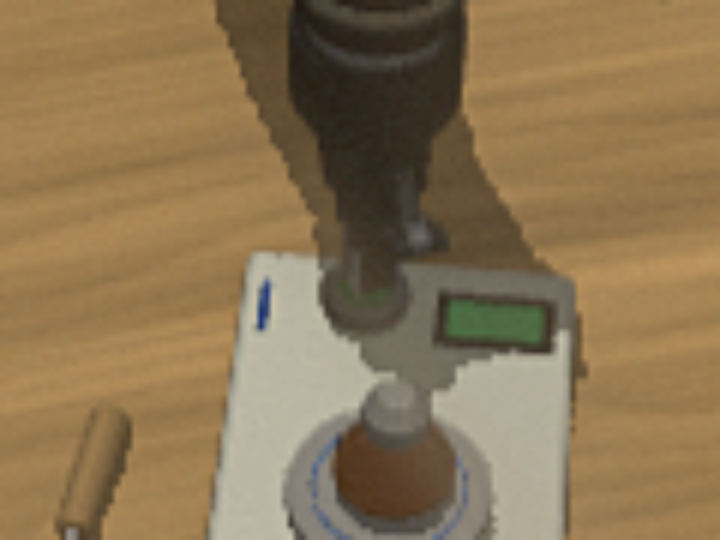

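Spring force starts near z=61 and a hard stop comes at 56, so the button went through its full 5 mm of travel. The picture shows the fingers on the button and the shaker upright on the pan. I'll retract, do a final check and hand in.

```bash
python3 - <<'E'
from h import *
r.move_linear([484,52.4,200],120); r.hold(.5)
pan=np.array([608.2,30.3]);c=wrist();save("w7.png",c["img"]);measure(c,pan,pan)
print([toplane(c,d["at"],58).round(1) for d in eyes.find_in("wrist","ok_top")][:1])
c=eyes.capture("top");d=np.abs(c["img"].astype(int)-cv2.imread("pics/top_raw.png")[...,::-1]).max(2)
for o in("salt_pot","spoon","mug","bowl"):
    for k in eyes.find_in("top",o)[:1]:print(o,np.round(k["at"]),toplane(c,k["at"],20).round())
print(sensors.current_ft_force(),sensors.current_dq(),sensors.current_clock());r.sign_off()
E
```

```text
pan [608.5  29.9] 170 rms 0.38 shaker [610.4  30.9] cost 153 1830 off [1.9 1. ] 2.1
[array([481.9,  52.2,  58. ])]
spoon [190. 331.] [ 584. -119.   20.]
mug [259. 126.] [407. 375.  20.]
bowl [261. 126.] [401. 375.  20.]
[-0.18753922 -0.08212817  0.0618111 ] [-5.85010458e-04 -6.44299212e-04  3.28093096e-05  8.66937741e-04
  1.12498829e-03 -4.55101948e-04] 24.9
the job is handed in; nothing more can be done
```

I centred the amber shaker on the pan and pressed the green button fully, then handed the job in at about 25 s of the 48 s allowed. I get no verdict back.

- **Centring:** Two slow, level pushes with the shut fingers, low on the side, moved the shaker from about 23.5 mm off to about 2 mm off. Readings in the four pictures afterwards ran from 1.9 to 2.1 mm, against the 6 mm limit. It looked upright in every picture I viewed.
- **Button:** The first press stopped early on its force limit, at z=56 mm with 6.3 N, so I could not be sure it had gone all the way down. I pressed again and logged the force. The spring began at about z=61 mm and there was a hard stop at 56 mm, which is the full 5 mm of travel. That range is about 3 mm higher than the nominal button height. I did not measure the button coming back up; the arm was well clear of it and nothing was touching.
- **Bystanders:** The spoon was detected within about 9 mm of its first reading, which is roughly the detector's scatter. In the last check the salt pot was missed, and the mug and bowl searches both landed on about the same spot, so the bowl was not confirmed. I did not check the bottles. The arm never worked near any of these.

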